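Register a mounting rail and hold the telescoping length gauge at its mark

ROBOT

A 6-joint arm with a two-finger parallel gripper is mounted at the origin on the work surface. World frame = base frame: x ahead of the robot, y to its left, z up, the work surface at z = 0. Lengths are in mm, angles in rad, forces in N, time in s.
With the tool pointing down it reaches from about 250 to 775 mm from the base axis. Payload 4 kg.
Tool frame: the origin (TCP) lies midway between the tips of the shut fingers; the grasp point (between the pads) lies manip.grip_depth behind it (manip.grip_depth is the distance from the TCP to the grasp point, in mm); z points along the fingers, x is the direction in which the jaws open and shut, and the axes are right-handed (so a half turn about z gives the same grasp; the last joint's range is limited). The gripper opens to 94 mm and grips with 3 to 60 N. Pads are 16 mm wide; open, the fingers measure 119 mm over their backs; the gripper's body (75 mm by 177 mm) begins 78 mm behind the grasp point.
Start: joints at [1.049, 0.087, 1.371, -0, 1.684, -0.103], TCP at [223.677, 502.483, 205.506] pointing down, gripper open.
Joint ranges: [-3.1, 3.1], [-0.76, 2.03], [0.27, 2.55], [-1.08, 4.22], [0.17, 2.65], [-2.57, 2.57]. Speed limits (rad/s): [2.79, 2.79, 3.14, 3.14, 3.14, 3.14].

INTERFACE

Orientations are given as a rotation vector (axis times angle).
In Python, from station import manip gives the robot as it stands. The module is installed in compiled form; this text tells all that it offers.
- The arm moves only by the tool carry_out, never from a script. Its argument "plan" is a list that holds one entry, the list of rows, each a list of 5 numbers: the shift along the tool's x, y, z in units of 25 mm (1.0 is 25 mm), then the turn about the tool's z in units of 10 degrees (1.0 is 10 degrees), then the closure in counts, from 0 (fully open) to 255 (shut). In form: [[[tx, ty, tz, twist, claw], ...]]. A call has exactly 8 rows; each row shifts and turns the commanded pose from where the row before left it, along the tool's axes as they then stand; what a row does not reach is not made up. A row lasts 1/8 s, in which the tool goes at most 62.5 mm and 10.7 degrees, less where a joint would pass 70% of its speed; a pose out of reach is approached as far as the arm can. A call is refused whole if a number of a shift passes 1 or a number of a turn 1, either way. A call with a gripper value outside its range is refused whole. The fingers move at their own pace and stop on an object; the grip force is fixed at half the most. Time passes only in rows, so rows that do not move let the fingers close, or fill a call up. It gives the time, the measured TCP pose, the force and the opening at its end, in the units of the state.
- manip.observe(): the state, without advancing time (a new reading comes with each control period).
- manip.capture(name): name is "side" or "top"; returns the picture (420x560x3 uint8, red, green, blue); there is no depth.
- manip.get_calibration(name): a dict with "camera_matrix" (3x3 intrinsics, pixels), "k1" (the pictures are not rectified: a ray, as slopes to the right and down, at radius r is drawn at 1 + k1 r^2 times it, then the intrinsics apply), "R" (3x3) and "t" (3): a world point X has camera coordinates R X + t. Camera axes: x right, y down, z forward; pixel columns grow to the right and rows downward; lengths in mm; the calibration is good to about 2 mm. A picture is of the moment at which its call begins. get_calibration takes no time and is no camera call.
- manip.close_job(): hands the job in, once; it reports no verdict.
The state is a dict: "time": time; "joint_positions": joint angles; "qd": joint speeds; "joint_torque": joint torques, N m; "ee_pos": TCP position; "tool_rot": TCP orientation; "force": force on the tool from outside, world axes, zero at the start; "torque": the same for the moment, N m; "width": finger opening in mm.
Only numpy, scipy, OpenCV 4.12 (cv2) and the standard library are available. Lean on these libraries where they do the work, as an engineer would, in place of code of your own. Each camera call takes 0.05 s, during which the arm holds its last target.

TASK

First slide the loose mounting rail on the gauge fixture snug against both the long fence and the end stop. Then push the gauge's lock button all the way down, take the telescoping arm by its upright knob and draw it out against its return spring until the middle of its pointer blade is over the one long mark on the scale. Finish while still holding it there by the knob, with the rail still snug against both stops, and leave the contactor, screwdriver and screw tray where they are.

Things in the scene. Friction and masses are not known exactly. Their poses are not given: they have to be found in the camera images.
- fixture: Gauge fixture fixed to the table: a grey plate 200 x 480 mm, 12 mm thick. Origin at table level (z = 0); its axes are X (away from the robot at yaw 0), Y (left), Z (up); the plate spans X -125..75, Y -290..190 mm. Beyond the fence, centred on X = 40, a square sleeve (34 mm wide, Y -285..-110, top at Z = 48) holds the telescoping arm. All X, Y, Z in these notes are in mm in this frame.
- fence (a point): A point of the fence's face at plate level (X -10, Y 0, Z 12). The dark steel fence runs along Y, X -10..10, Y -170..160, and stands 16 mm above the plate; the rail's long edge goes against its face at X = -10, which looks to -X.
- stop (a point): A point of the end stop's face at plate level (X -37, Y -170, Z 12). The steel end stop stands 14 mm above the plate, X -62..-12; the rail's end goes against its face at Y = -170, which looks to +Y.
- rail: Loose steel mounting rail (channel, open side up), 35 mm wide (its x) over the lips on top, 25 below, 250 mm long (its y), 15 mm high, walls 2 mm, black end caps 35 x 15 mm, 0.14 to 0.25 kg. Origin: centre of the underside. Starts on the plate, the middle of its edge 18 to 38 mm off the fence (-X side) and 15 to 50 mm off the stop (+Y side), turned up to 0.12 rad. Snug, its centre is at X -27.5, Y -45.
- rail_a (a point): Corner of the rail at its underside level: below the edge of the lip that goes against the fence, at the end that goes against the end stop.
- rail_b (a point): As rail_a, but at the rail's other end (250 mm along its +y).
- extension (a joint): How far the telescoping arm is drawn out of its sleeve, along the fixture's +Y, in m: 0 fully in (start), at most 0.150. While locked it moves 2 mm at most. A return spring pulls it back with 3 to 5 N, so it runs home when let go.
- gauge: The telescoping arm, taken by its upright round black knob: 22 mm diameter, 40 mm tall including a rim on top (26 mm diameter, 6 mm thick). Origin: centre of the knob's foot, at Z 46; top at Z 86. It stands on the arm's end block (30 x 24 mm) at X 40 and Y -90 + how far the arm is drawn out, and moves with it. Nothing else on the fixture is higher than Z 62.
- pointer (a point): Middle of the pointer blade's underside where it crosses the scale; same Y as the knob, moves with the arm. The steel blade is 8 mm wide along Y, 4 mm thick, and reaches from the arm's end block over the scale and on over the rail to X -52, underside at Z 34.
- scale: White-faced scale strip, 18 x 200 x 2 mm, lying on top of the fence along Y, set anew for each job. Short dark marks every 10 mm along one edge and a single long mark, 3 mm wide, over its full width at its middle. Origin: middle of its underside; axes parallel to the fixture's.
- mark (a point): Middle of the long mark, on top of the scale strip. It lies where the arm is drawn out by 60 to 130 mm.
- lock (a joint): How far the round steel lock button is pushed down, in m: 0 up (locked, start), 0.010 all the way down. It takes about 3 N to move and stays where it is pushed. From 0.0085 the arm is free.
- lock_top (a point): Centre of the lock button's top, 22 mm diameter, at X 40, Y -200 on the sleeve; at Z 62 when up, Z 52 when down.
- contactor: Loose white and grey contactor (electrical switchgear block), 75 x 45 x 78 mm, origin at the centre of its underside, standing beyond the fixture at the left. Not part of the job.
- screwdriver: Loose screwdriver with a red handle, lying to the left of the fixture. Not part of the job.
- screw_tray: Loose clear tray, 80 x 120 x 22 mm, origin at the centre of its underside, beyond the fixture at the right. Not part of the job.

How it is judged (in metres and radians):
On the way, in this order (a step that is already met when the one before it is completed fails the run):
1. the rail lies snug against the fence and the end stop (gaps under 3.5 mm) (x of rail_a in the frame of fixture between -0.0135 and -0.005 m and x of rail_b in the frame of fixture between -0.0135 and -0.005 m and y of rail_a in the frame of fixture between -0.175 and -0.1665 m and angle between rail's own z axis and vertical below 0.08 rad), for 0.2 s.
2. the lock button is pushed down (value of joint lock above 0.0085 m), for 0.1 s.
At the end, for the whole second after the job is handed in: The fingers hold the knob (more than 1 N) with the middle of the pointer blade within 4 mm of the long mark and the arm at rest (under 10 mm/s); the lock button is still down; the rail lies flat with both ends of its fence edge within 3.5 mm of the fence and its end within 3.5 mm of the end stop (all of step 1 and value of joint lock above 0.0085 m and y of pointer in the frame of scale between -0.004 and 0.004 m and velocity of joint extension between -0.01 and 0.01 m/s and contact force between the fingers and gauge above 1 N and contact force between rail and gauge below 0.5 N); the arm keeps its last pose, push and grip.
It fails at once if the contactor is moved by more than 30 mm (distance of contactor from where it was at the start of the episode above 0.03 m).
It fails at once if the screwdriver is moved by more than 30 mm (distance of screwdriver from where it was at the start of the episode above 0.03 m).
It fails at once if the screw tray is moved by more than 30 mm (distance of screw_tray from where it was at the start of the episode above 0.03 m).
It also fails if it takes over 64 s, if anything falls off the work surface, if the arm or the gripper's body presses on something with over 40 N, if the wrist force passes 120 N, or if a joint passes its speed limit or range.

## Working session

There is one attempt and no reset: what is moved stays moved. The work goes in short steps, Python scripts to look and compute and a tool call to move; the robot and the scene stay as the last step left them, time stands still between calls to the robot, and variables do not carry over. Pictures are saved under pics/ and viewed, and the job is handed in when it is done.

Besides the shell and the picture viewer there is one more tool, called after "Emit:" as name([rows], argument=value, ...), one row to a line, values as JSON. carry_out: Moves the arm, as the interface text tells. Its arguments: {"type":"object","properties":{"plan":{"type":"array"}},"required":["plan"]}

```bash
mkdir -p pics; python3 - <<'E'
from station import manip
import cv2
print(manip.observe()); print(manip.grip_depth)
for n in("side","top"):
    im=manip.capture(n); cv2.imwrite(f"pics/{n}0.png",im[:,:,::-1]); print(manip.get_calibration(n))
E
```

```text
{'time': 0.0, 'joint_positions': array([ 1.04890685e+00,  8.79235394e-02,  1.37222082e+00, -1.27551527e-05,
        1.68359481e+00, -1.03062619e-01]), 'qd': array([ 0.00086139,  0.00110088, -0.00101072, -0.00073397, -0.0001879 ,
        0.0026208 ]), 'joint_torque': array([ 7.22660188e-04, -3.40172768e+01, -3.02428401e+01,  7.16681150e-02,
        3.29124928e-02, -1.72315367e-04]), 'ee_pos': array([223.39782455, 501.99571606, 204.33833273]), 'tool_rot': array([ 2.63388726,  1.71056139, -0.00299165]), 'force': array([ 0.66314802, -0.71823614, -0.01588136]), 'torque': array([ 0.01913417,  0.00821379, -0.01479189]), 'width': 94.33942686419404}
18.8
{'camera_matrix': array([[413.96086438,   0.        , 274.99897422],
       [  0.        , 413.96086438, 208.41200186],
       [  0.        ,   0.        ,   1.        ]]), 'k1': -0.008294592844201436, 'R': array([[ 0.85654999, -0.51596751, -0.00998265],
       [-0.37400497, -0.60731915, -0.70091635],
       [ 0.35558741,  0.60410345, -0.71317362]]), 't': array([-494.29799512,  356.42227666,  611.01583478])}
{'camera_matrix': array([[420.90241573,   0.        , 281.76203856],
       [  0.        , 420.90241573, 213.39178715],
       [  0.        ,   0.        ,   1.        ]]), 'k1': -0.07879695915730431, 'R': array([[ 0.00766644, -0.99931653, -0.03616206],
       [-0.99809495, -0.00543314, -0.0614569 ],
       [ 0.06121842,  0.03656433, -0.99745444]]), 't': array([ 99.31883873, 642.54989403, 828.5568418 ])}
```

View pics/side0.png

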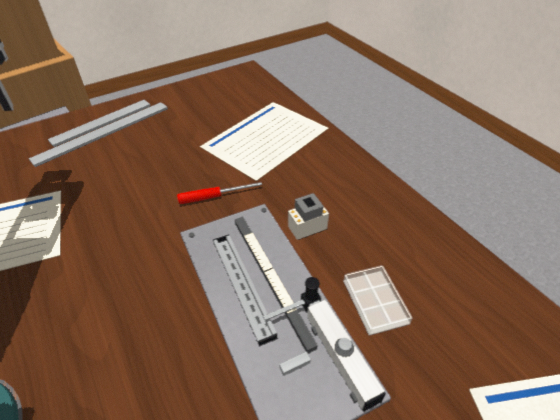

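View pics/top0.png

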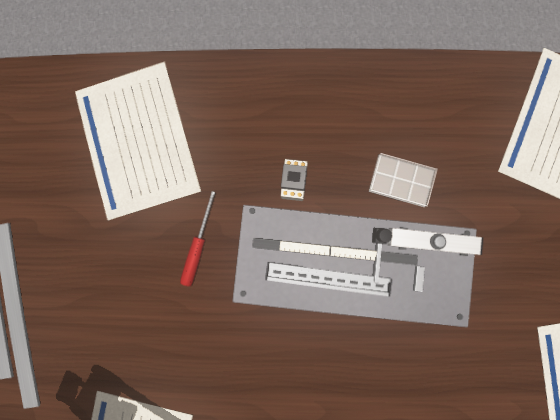

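The top view shows the plate at about (234–478, 206–326), with the rail at (268–390, 263–295) and the knob at (384, 236). I'll enlarge it to read the pixels.

```bash
python3 - <<'E'
import cv2
im=cv2.imread("pics/top0.png")
for i,(x0,x1) in enumerate(((225,360),(355,490))):
    c=cv2.resize(im[195:335,x0:x1],None,fx=5.7,fy=4.2*1.0 if 0 else 4.28*1.0,interpolation=cv2.INTER_CUBIC) if 0 else cv2.resize(im[195:335,x0:x1],None,fx=4.25,fy=4.25,interpolation=cv2.INTER_CUBIC)
    for k in range(x0//10*10+10,x1,10):
        cv2.putText(c,str(k),(int((k-x0+.5)*4.25)-8,8),0,.3,(0,255,255),1); cv2.line(c,(int((k-x0+.5)*4.25),10),(int((k-x0+.5)*4.25),16),(0,255,255),1)
    for k in range(200,335,10):
        y=int((k-195+.5)*4.25); cv2.putText(c,str(k),(0,y+3),0,.3,(0,255,255),1); cv2.line(c,(20,y),(26,y),(0,255,255),1)
    cv2.imwrite(f"pics/tz{i}.png",c)
E
```

```text
(no output)
```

View pics/tz0.png

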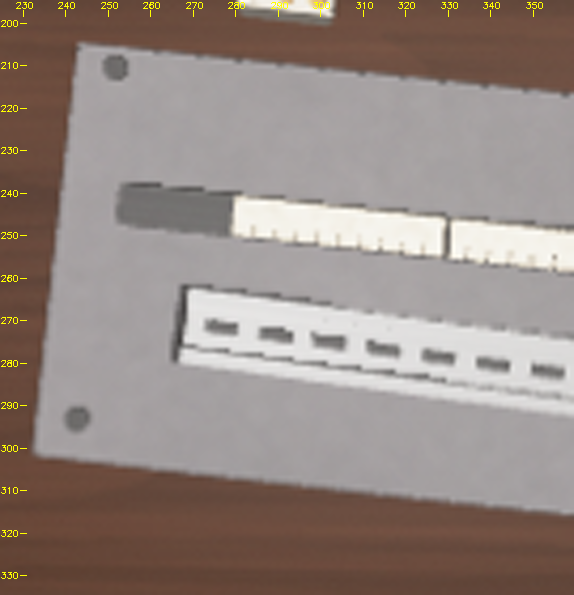

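View pics/tz1.png

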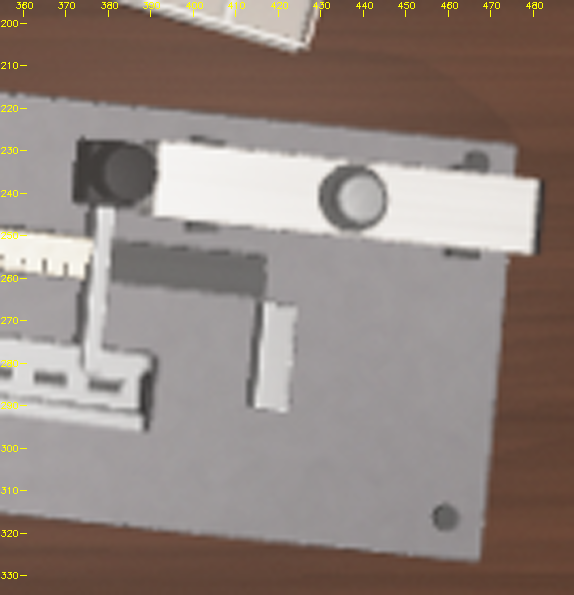

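```bash
python3 - <<'E'
import cv2
im=cv2.imread("pics/side0.png")
f=4.2
for i,(x0,x1,y0,y1) in enumerate(((175,305,200,335),(260,395,270,412))):
    c=cv2.resize(im[y0:y1,x0:x1],None,fx=f,fy=f,interpolation=cv2.INTER_CUBIC)
    for k in range(x0//10*10+10,x1,10):
        X=int((k-x0+.5)*f);cv2.putText(c,str(k),(X-8,8),0,.3,(0,255,255),1); cv2.line(c,(X,10),(X,16),(0,255,255),1)
    for k in range(y0//10*10+10,y1,10):
        y=int((k-y0+.5)*f); cv2.putText(c,str(k),(0,y+3),0,.3,(0,255,255),1); cv2.line(c,(20,y),(26,y),(0,255,255),1)
    cv2.imwrite(f"pics/sz{i}.png",c)
E
```

```text
(no output)
```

View pics/sz0.png

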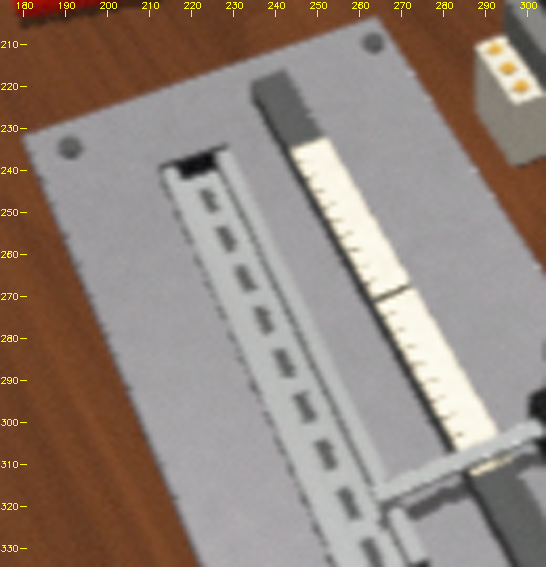

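View pics/sz1.png

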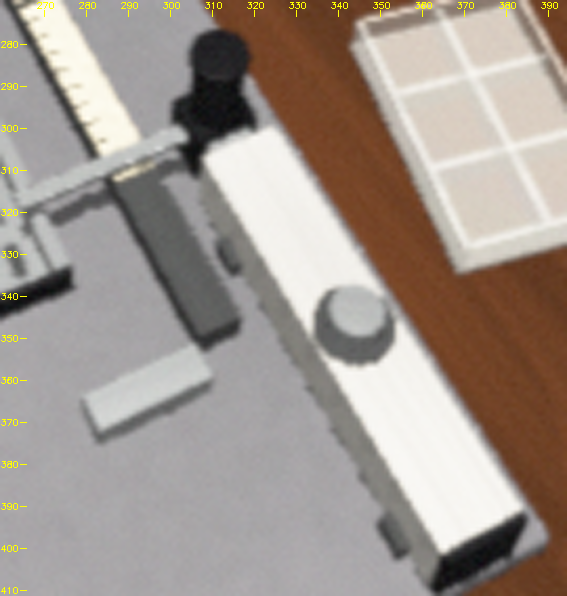

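```bash
cat > h.py <<'E'
import numpy as np
from station import manip
C={n:manip.get_calibration(n) for n in("side","top")}
def proj(n,P):
    c=C[n];q=np.atleast_2d(P)@c["R"].T+c["t"];s=q[:,:2]/q[:,2:]
    s=s*(1+c["k1"]*(s**2).sum(1,keepdims=True))
    K=c["camera_matrix"];return s*[K[0,0],K[1,1]]+K[:2,2]
def ray(n,uv,z):
    c=C[n];K=c["camera_matrix"];d=(np.array(uv,float)-K[:2,2])/[K[0,0],K[1,1]]
    s=d.copy()
    for _ in range(20): s=d/(1+c["k1"]*(s@s))
    v=c["R"].T@np.array([*s,1]);o=-c["R"].T@c["t"];return o+v*(z-o[2])/v[2]
def rot(a): return np.array([[np.cos(a),-np.sin(a)],[np.sin(a),np.cos(a)]])
def f2w(p,P):
    P=np.atleast_2d(np.array(P,float));return np.c_[P[:,:2]@rot(p[2]).T+p[:2],P[:,2]]
def w2f(p,P): P=np.array(P,float);return np.r_[rot(p[2]).T@(P[:2]-p[:2]),P[2]]
E
cat > fit.py <<'E'
from h import *
from scipy.optimize import least_squares
top=[((75,190,12),(243.3,204.6)),((-125,190,12),(232.7,301.3)),((75,-290,12),(476.1,228.6)),((-125,-290,12),(467.4,326.3)),
((10,160,28),(253.7,237.3)),((-10,160,28),(251.8,247.2)),((10,-170,28),(417.3,254.3)),((-10,-170,28),(416.4,264.1)),((40,-200,62),(439.4,241.1)),((40,-90,86),(385.1,235.7))]
side=[((-125,190,12),(179.7,232.4)),((75,190,12),(264.5,203.3)),((-10,160,28),(234.5,220.9)),((10,160,28),(242.8,216.2)),((-10,-170,28),(308.3,350)),((10,-170,28),(316.6,345.2)),((40,-200,62),(345,343.3)),((40,-90,86),(311.6,282.4))]
D={"top":top,"side":side}
def res(p,ns=("top","side")):
    return np.concatenate([(proj(n,f2w(p,[a for a,_ in D[n]]))-np.array([b for _,b in D[n]])).ravel() for n in ns])
for ns in(("top",),("side",),("top","side")):
    s=least_squares(res,[600,-50,-.1],args=(ns,),loss="soft_l1");print(ns,s.x.round(4));print(s.fun.reshape(-1,2).round(1).tolist())
p=s.x
np.save("p.npy",p)
for n,uv in(("top",(329.7,250)),("side",(268.3,269.3))): print("mark",n,w2f(p,ray(n,uv,30)).round(1))
for n,uvs in(("top",((268.7,262),(266.4,279.4),(391,277.6),(388.9,295.7))),("side",((228.5,235),(212.6,239.5),(276.2,333.3)))):
    for uv in uvs: print("rail",n,w2f(p,ray(n,uv,27)).round(1))
E
python3 fit.py
```

```text
('top',) [ 5.677594e+02  2.486800e+00 -9.760000e-02]
[[-0.6, -0.4], [-0.7, 0.4], [0.2, -0.3], [0.3, 0.4], [-0.8, -0.1], [0.0, -0.0], [0.4, 0.2], [0.4, 0.4], [0.3, -0.1], [0.1, -0.7]]
('side',) [567.1953   3.734    6.1854]
[[0.0, -0.3], [-0.2, 0.0], [-0.5, -1.8], [-0.2, -0.1], [-1.0, 0.2], [1.2, 0.0], [0.1, 0.3], [0.5, 0.2]]
('top', 'side') [ 5.675025e+02  3.006000e+00 -9.710000e-02]
[[-0.9, -0.2], [-0.9, 0.6], [-0.0, -0.2], [0.1, 0.5], [-1.0, 0.1], [-0.2, 0.1], [0.1, 0.3], [0.1, 0.5], [-0.0, 0.0], [-0.2, -0.6], [0.2, -0.1], [0.0, 0.2], [-0.2, -1.7], [0.0, 0.1], [-0.6, 0.4], [1.7, 0.3], [0.6, 0.5], [0.9, 0.4]]
mark top [ 1.2  4.6 30. ]
mark side [-0.1  6.4 30. ]
rail top [-35.4 122.8  27. ]
rail top [-70.3 123.7  27. ]
rail top [ -40.7 -122.    27. ]
rail top [ -76.7 -121.3   27. ]
rail side [-37.1 124.2  27. ]
rail side [-71.1 127.1  27. ]
rail side [ -43.5 -119.2   27. ]
```

Fixture pose fits at (567.5, 3.0), yaw −0.097. The measured rail width, rail length and gaps match the notes, and the long mark is at Y ≈ 5.5. Next I'll work out the moves in the fixture frame.

```bash
cat > st.py <<'E'
from h import *
import sys
from scipy.spatial.transform import Rotation as R
p=np.load("p.npy");o=manip.observe();m=R.from_rotvec(o["tool_rot"]).as_matrix()
yaw=np.degrees(np.arctan2(m[1,0],m[0,0]))
F=w2f(p,o["ee_pos"]);print("t",round(o["time"],2),"TCP fix",F.round(1),"xaxis-fixY deg",round(yaw-90-np.degrees(p[2]),2),"tilt",m[:,2].round(3),"F fix",w2f([0,0,p[2]],o["force"]).round(1),"w",round(o["width"],1))
if len(sys.argv)>3:
    T=f2w(p,[[float(v) for v in sys.argv[1:4]]])[0];d=m.T@(T-o["ee_pos"]);print("tool shift units",(d/25).round(2))
    d=(np.array([float(v) for v in sys.argv[1:4]])-F)[[1,0,2]]*[1,1,-1]; print("aligned units",(d/25).round(2))
E
python3 st.py -105 0 60
```

```text
t 0.1 TCP fix [-390.8  463.3  204.4] xaxis-fixY deg -18.43 tilt [-0.001 -0.002 -1.   ] F fix [ 0.4 -0.4 -0.9] w 93.8
tool shift units [-13.96  16.71   5.8 ]
aligned units [-18.53  11.43   5.78]
```

Emit:
carry_out([
  [[0, 0, 0, -0.92, 0], [0, 0, 0, -0.92, 0], [-1, 0.6, 0, 0, 0], [-1, 0.6, 0, 0, 0], [-1, 0.6, 0, 0, 0], [-1, 0.6, 0, 0, 0], [-1, 0.6, 0, 0, 0], [-1, 0.6, 0, 0, 0]],
])

```text
time: 1.1
ee_pos: [298.7, 343.3, 205.0]
tool_rot: [2.327, 2.111, -0.001]
force: [0.3, -0.5, -0.1]
width: 94.2
```

```bash
python3 st.py -105 0 60
```

```text
t 1.1 TCP fix [-300.6  312.7  205. ] xaxis-fixY deg -0.02 tilt [-0.001 -0.001 -1.   ] F fix [ 0.3 -0.5 -0.1] w 94.2
tool shift units [-12.5    7.83   5.8 ]
aligned units [-12.51   7.82   5.8 ]
```

Emit:
carry_out([
  [[-1, 0.63, 0.1, 0, 0], [-1, 0.63, 0.2, 0, 0], [-1, 0.63, 0.5, 0, 0], [-1, 0.63, 0.5, 0, 0], [-1, 0.63, 0.5, 0, 0], [-1, 0.63, 0.5, 0, 0], [-1, 0.63, 0.5, 0, 0], [-1, 0.63, 0.5, 0, 0]],
])

```text
time: 2.1
ee_pos: [404.5, 132.1, 122.1]
tool_rot: [-2.327, -2.11, 0.001]
force: [0.5, 0.7, 0.3]
width: 93.6
```

Emit:
carry_out([
  [[-1, 0.6, 0.5, 0, 0], [-1, 0.6, 0.5, 0, 0], [-1, 0.6, 0.5, 0, 0], [-1, 0.6, 0.5, 0, 0], [-0.5, 0.3, 0.5, 0, 0], [0, 0, 0, 0, 0], [0, 0, 0, 0, 0], [0, 0, 0, 0, 0]],
])

```text
time: 3.1
ee_pos: [460.9, 15.4, 61.1]
tool_rot: [2.325, 2.111, 0.002]
force: [-0.7, 0.6, -0.3]
width: 94.0
```

```bash
python3 st.py -105 0 18
```

```text
t 3.1 TCP fix [-107.3    2.    61.1] xaxis-fixY deg 0.04 tilt [ 0.001  0.    -1.   ] F fix [-0.8  0.6 -0.3] w 94.0
tool shift units [-0.08  0.09  1.73]
aligned units [-0.08  0.09  1.73]
```

Emit:
carry_out([
  [[0, 0, 0.6, 0, 0], [0, 0, 0.6, 0, 0], [0, 0, 0.5, 0, 0], [0, 0.4, 0, 0, 0], [0, 0.5, 0, 0, 0], [0, 0.3, 0, 0, 0], [0, 0.3, 0, 0, 0], [0, 0.3, 0, 0, 0]],
])

```text
time: 4.1
ee_pos: [505.7, 10.2, 18.3]
tool_rot: [-2.327, -2.11, 0.001]
force: [-3.2, 0.1, 3.4]
width: 93.8
```

```bash
python3 st.py -53 0 18;python3 - <<'E'
from station import manip
import cv2
cv2.imwrite("pics/t1.png",cv2.resize(manip.capture("top")[195:335,225:490,::-1],None,fx=3,fy=3,interpolation=2))
E
```

```text
t 4.1 TCP fix [-62.2   1.1  18.3] xaxis-fixY deg -0.03 tilt [-0.001  0.    -1.   ] F fix [-3.2 -0.2  3.4] w 93.8
tool shift units [-0.05  0.37  0.01]
aligned units [-0.05  0.37  0.01]
```

View pics/t1.png

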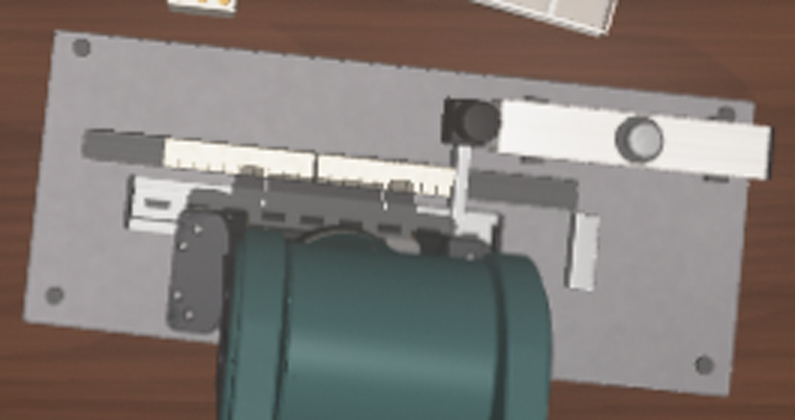

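```bash
python3 - <<'E'
from h import *
p=np.load("p.npy")
for u,v in((133,178),(129,229),(499,213)): print(w2f(p,ray("top",(u/3+224.7,v/3+194.7),27)).round(1))
from station import manip
import cv2
im=manip.capture("top")[235:285,255:400,::-1];cv2.imwrite("pics/t2.png",cv2.resize(im,None,fx=5.5,fy=5.5,interpolation=2))
im=manip.capture("side")[200:350,180:340,::-1];cv2.imwrite("pics/s2.png",cv2.resize(im,None,fx=4,fy=4,interpolation=2))
E
```

```text
[-19.6 123.8  27. ]
[-53.5 122.9  27. ]
[ -17.3 -119.9   27. ]
```

View pics/t2.png

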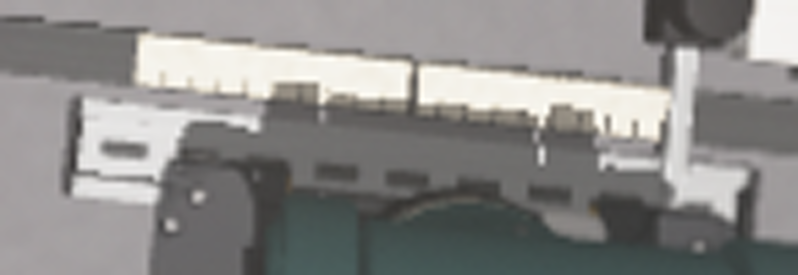

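View pics/s2.png

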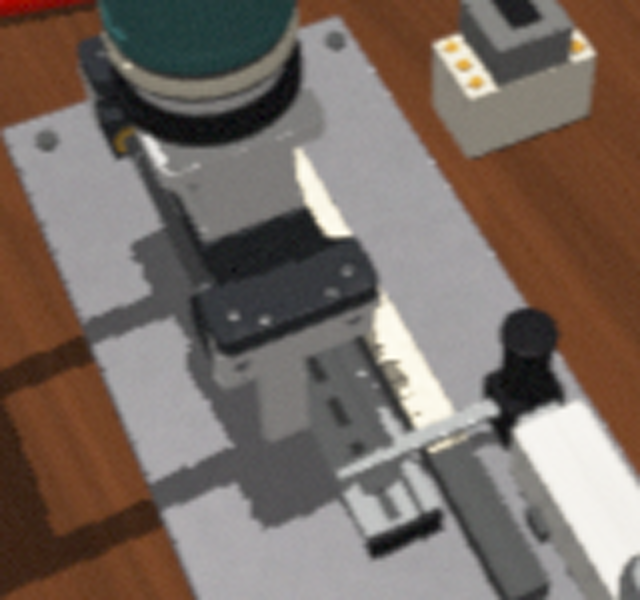

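Emit:
carry_out([
  [[0, 0.15, 0, 0, 0], [0, 0.15, 0, 0, 0], [0, 0.06, 0, 0, 0], [0, 0.04, 0, 0, 0], [0, 0.04, 0, 0, 0], [0, 0, 0, 0, 0], [0, 0, 0, 0, 0], [0, 0, 0, 0, 0]],
])

```text
time: 5.25
ee_pos: [513.5, 9.5, 17.9]
tool_rot: [-2.324, -2.107, 0.007]
force: [-9.2, 0.6, 8.9]
width: 94.1
```

```bash
python3 st.py -53 0 18
```

```text
t 5.25 TCP fix [-54.4   1.2  17.9] xaxis-fixY deg -0.04 tilt [-0.007  0.001 -1.   ] F fix [-9.2 -0.2  8.9] w 94.1
tool shift units [-0.05  0.06 -0.01]
aligned units [-0.05  0.06 -0.01]
```

Emit:
carry_out([
  [[0, -0.8, 0, 0, 0], [0, 0, -1, 0, 0], [0.5, 0, -0.8, 0, 255], [1, 0, 0, 0, 255], [1, 0.4, 0, 0, 255], [1, 0.5, 0, 0, 255], [1, 0.5, 0, 0, 255], [1, 0.5, 0, 0, 255]],
])

```text
time: 6.25
ee_pos: [558.7, 144.2, 63.0]
tool_rot: [2.326, 2.11, 0.003]
force: [0.1, -0.6, -0.1]
width: 37.5
```

Emit:
carry_out([
  [[0.5, 0, 0, 0, 255], [0, 0, 0, 0, 255], [0, 0, 0, 0, 255], [0, 0, 0, 0, 255], [0, 0, 0, 0, 255], [0, 0, 0, 0, 255], [0, 0, 0, 0, 255], [0, 0, 0, 0, 255]],
])

```text
time: 7.25
ee_pos: [558.5, 155.7, 63.0]
tool_rot: [-2.327, -2.11, -0.0]
force: [-0.1, 0.3, 0.6]
width: 0.9
```

```bash
python3 st.py -27.5 148 18;python3 - <<'E'
from station import manip
import cv2
im=manip.capture("top")[195:335,225:490,::-1];cv2.imwrite("pics/t3.png",cv2.resize(im,None,fx=3,fy=3,interpolation=2))
im=manip.capture("side")[180:350,170:340,::-1];cv2.imwrite("pics/s3.png",cv2.resize(im,None,fx=3.5,fy=3.5,interpolation=2))
E
```

```text
t 7.25 TCP fix [-23.8 151.1  63. ] xaxis-fixY deg -0.03 tilt [ 0.  0. -1.] F fix [-0.1  0.3  0.6] w 0.9
tool shift units [-0.12 -0.15  1.8 ]
aligned units [-0.12 -0.15  1.8 ]
```

View pics/t3.png

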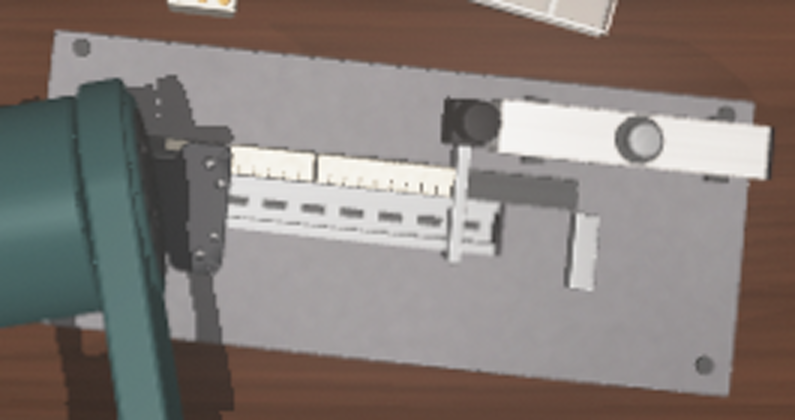

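View pics/s3.png

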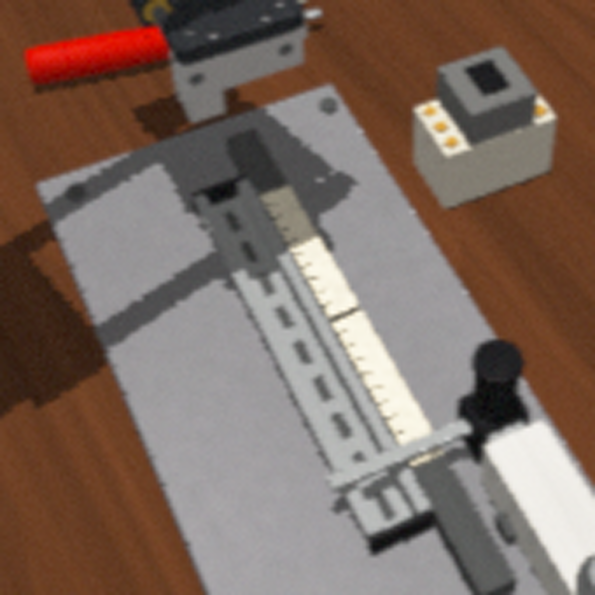

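Emit:
carry_out([
  [[0, -0.15, 0.6, 0, 255], [0, 0, 0.6, 0, 255], [0, 0, 0.6, 0, 255], [-0.5, 0, 0, 0, 255], [-0.4, 0, 0, 0, 255], [-0.4, 0, 0, 0, 255], [-0.4, 0, 0, 0, 255], [-0.3, 0, 0, 0, 255]],
])

```text
time: 8.35
ee_pos: [550.4, 105.8, 18.8]
tool_rot: [2.327, 2.109, 0.003]
force: [0.1, 2.9, 1.8]
width: 0.1
```

```bash
python3 st.py -27.5 92.5 18;python3 - <<'E'
from station import manip
import cv2
im=manip.capture("top")[195:335,225:490,::-1];cv2.imwrite("pics/t4.png",cv2.resize(im,None,fx=3,fy=3,interpolation=2))
E
```

```text
t 8.35 TCP fix [-27.  100.6  18.8] xaxis-fixY deg -0.06 tilt [ 0.002  0.001 -1.   ] F fix [-0.1  2.9  1.8] w 0.1
tool shift units [-0.33 -0.02  0.03]
aligned units [-0.33 -0.02  0.03]
```

View pics/t4.png

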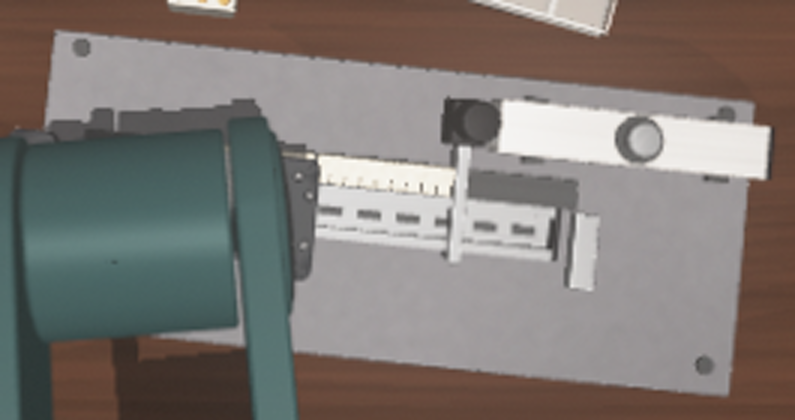

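Emit:
carry_out([
  [[-0.15, 0, 0, 0, 255], [-0.1, 0, 0, 0, 255], [-0.06, 0, 0, 0, 255], [-0.05, 0, 0, 0, 255], [-0.05, 0, 0, 0, 255], [-0.05, 0, 0, 0, 255], [0, 0, 0, 0, 255], [0, 0, 0, 0, 255]],
])

```text
time: 9.4
ee_pos: [549.4, 96.3, 18.6]
tool_rot: [-2.326, -2.11, -0.005]
force: [0.4, 6.8, 5.2]
width: 0.4
```

```bash
python3 st.py -27.5 92.5 18;python3 - <<'E'
from station import manip
import cv2
im=manip.capture("top")[225:300,360:450,::-1];cv2.imwrite("pics/t5.png",cv2.resize(im,None,fx=7,fy=7,interpolation=2))
E
```

```text
t 9.4 TCP fix [-27.1  91.1  18.6] xaxis-fixY deg -0.01 tilt [ 0.002  0.003 -1.   ] F fix [-0.3  6.8  5.2] w 0.4
tool shift units [ 0.06 -0.02  0.03]
aligned units [ 0.06 -0.02  0.03]
```

View pics/t5.png

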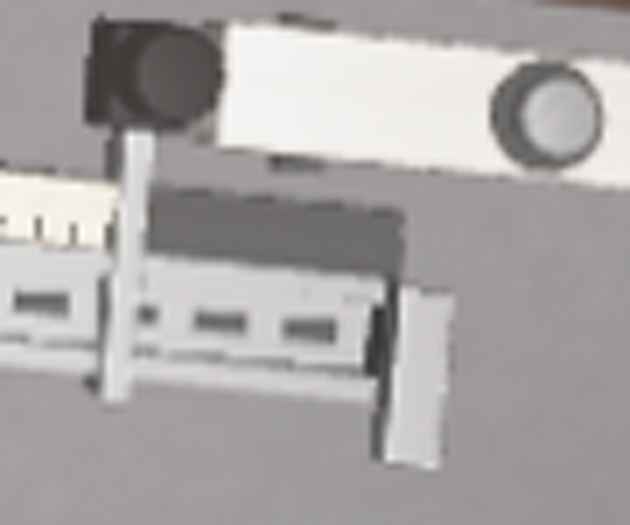

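Emit:
carry_out([
  [[-0.06, 0, 0, 0, 255], [-0.06, 0, 0, 0, 255], [0, 0, 0, 0, 255], [0, 0, 0, 0, 255], [0, 0, 0, 0, 255], [0.4, 0, 0, 0, 255], [0.5, 0, 0, 0, 255], [0, 0, -1, 0, 255]],
])

```text
time: 10.45
ee_pos: [547.8, 114.1, 39.6]
tool_rot: [-2.324, -2.109, 0.012]
force: [0.6, -0.3, -0.1]
width: 0.3
```

Emit:
carry_out([
  [[0, 0, -1, 0, 255], [0, 1, -1, 0, 255], [0, 1, -0.5, 0, 255], [0, 0.7, 0, 0, 255], [-1, 0, 0, 0, 255], [-1, 0, 0, 0, 255], [-1, 0, 0, 0, 255], [-1, 0, 0, 0, 255]],
])

```text
time: 11.45
ee_pos: [607.2, 6.9, 104.2]
tool_rot: [-2.327, -2.11, 0.005]
force: [0.1, -0.3, 0.8]
width: 0.3
```

```bash
python3 st.py 40 -200 70;python3 - <<'E'
from station import manip
import cv2
im=manip.capture("side")[180:410,170:400,::-1];cv2.imwrite("pics/s6.png",cv2.resize(im,None,fx=2.6,fy=2.6,interpolation=2))
im=manip.capture("top")[225:335,225:450,::-1];cv2.imwrite("pics/t6.png",cv2.resize(im,None,fx=3.5,fy=3.5,interpolation=2))
E
```

```text
t 11.45 TCP fix [ 39.1   7.8 104.2] xaxis-fixY deg -0.04 tilt [-0.003 -0.001 -1.   ] F fix [ 0.1 -0.3  0.8] w 0.3
tool shift units [-8.31  0.04  1.38]
aligned units [-8.31  0.03  1.37]
```

View pics/s6.png

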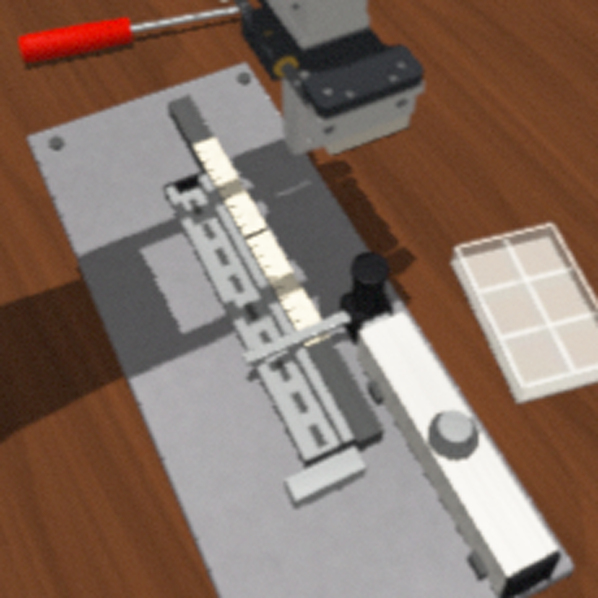

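View pics/t6.png

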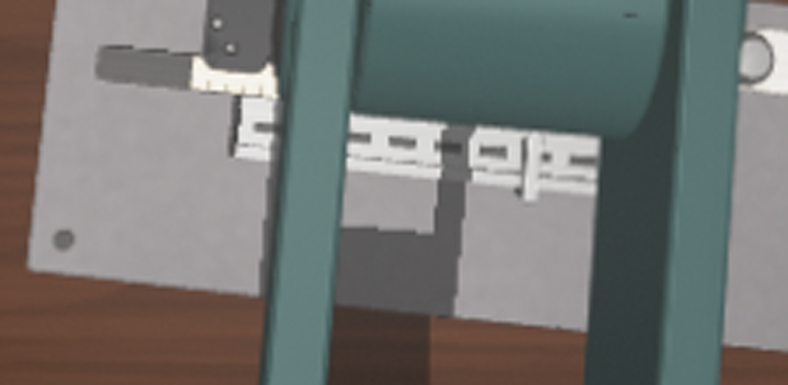

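```bash
python3 - <<'E'
from h import *
p=np.load("p.npy")
for u,v in((240,97),(234,156)): print(w2f(p,ray("top",(u/3.5+224.6,v/3.5+224.6),27)).round(1))
for u,v in((164,188),(203,173),(358,440),(303,462)): print(w2f(p,ray("side",(u/2.6+169.7,v/2.6+179.7),27)).round(1))
E
```

```text
[-11.1  76.2  27. ]
[-44.8  76.2  27. ]
[-45.6  78.2  27. ]
[-12.7  78.8  27. ]
[  -9.  -167.1   27. ]
[ -47.1 -164.8   27. ]
```

Rail corners read X ≈ −11 and Y(+end) ≈ 76–79, which is snug within reading error. Next is the lock button.

Emit:
carry_out([
  [[-1, 0, 0, 0, 255], [-1, 0, 0, 0, 255], [-1, 0, 0, 0, 255], [-1, 0, 0, 0, 255], [-1, 0, 0, 0, 255], [-1, 0, 0, 0, 255], [-1, 0, 0, 0, 255], [-1, 0, 0, 0, 255]],
])

```text
time: 12.55
ee_pos: [588.4, -190.6, 104.7]
tool_rot: [-2.326, -2.11, 0.001]
force: [-1.4, -0.4, -0.3]
width: 0.4
```

Emit:
carry_out([
  [[-0.35, 0, 0.7, 0, 255], [0, 0, 0.5, 0, 255], [0, 0, 0, 0, 255], [0, 0, 0, 0, 255], [0, 0, 0, 0, 255], [0, 0, 0, 0, 255], [0, 0, 0, 0, 255], [0, 0, 0, 0, 255]],
])

```text
time: 13.55
ee_pos: [587.8, -199.6, 75.6]
tool_rot: [2.327, 2.11, 0.0]
force: [-0.7, 0.2, -0.0]
width: 0.2
```

```bash
python3 st.py 40 -200 52;python3 - <<'E'
from station import manip
import cv2
im=manip.capture("side")[180:410,170:400,::-1];cv2.imwrite("pics/s7.png",cv2.resize(im,None,fx=2.6,fy=2.6,interpolation=2))
E
```

```text
t 13.55 TCP fix [  39.8 -199.7   75.6] xaxis-fixY deg -0.03 tilt [ 0.  0. -1.] F fix [-0.7  0.1 -0. ] w 0.2
tool shift units [-0.01  0.01  0.95]
aligned units [-0.01  0.01  0.95]
```

View pics/s7.png

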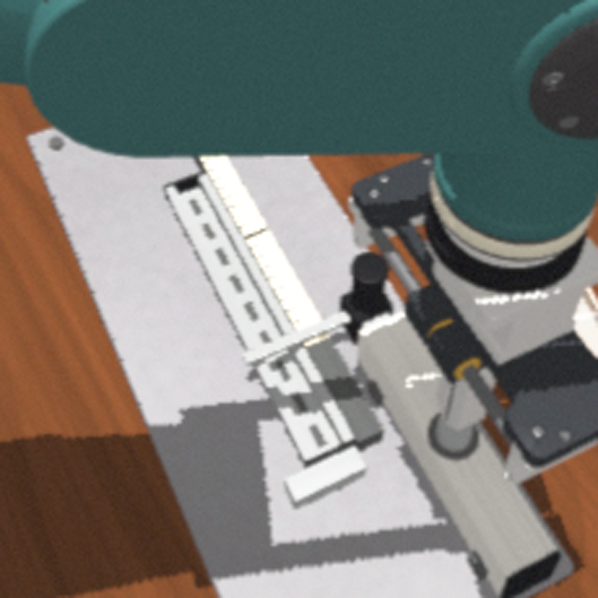

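The tip is centred over the button at about (455, 435) in the picture, and the body is well above the knob. Pressing now.

Emit:
carry_out([
  [[0, 0, 0.3, 0, 255], [0, 0, 0.2, 0, 255], [0, 0, 0.2, 0, 255], [0, 0, 0.15, 0, 255], [0, 0, 0.1, 0, 255], [0, 0, 0.1, 0, 255], [0, 0, 0, 0, 255], [0, 0, 0, 0, 255]],
])

```text
time: 14.6
ee_pos: [587.5, -199.5, 52.2]
tool_rot: [2.327, 2.11, 0.0]
force: [-6.1, 1.9, 12.2]
width: 0.4
```

```bash
python3 st.py 40 -200 52
```

```text
t 14.6 TCP fix [  39.6 -199.6   52.2] xaxis-fixY deg -0.02 tilt [ 0. -0. -1.] F fix [-6.3  1.3 12.2] w 0.4
tool shift units [-0.02  0.02  0.01]
aligned units [-0.02  0.02  0.01]
```

Emit:
carry_out([
  [[0, 0, 0.06, 0, 255], [0, 0, 0, 0, 255], [0, 0, -0.5, 0, 255], [0, 0, -1, 0, 255], [0.3, 0, -1, 0, 0], [1, 0, -0.2, 0, 0], [1, 0, 0, 0, 0], [1, 0, 0, 0, 0]],
])

```text
time: 15.6
ee_pos: [596.1, -116.9, 114.9]
tool_rot: [2.327, 2.11, 0.001]
force: [0.6, 0.1, -0.7]
width: 37.0
```

Emit:
carry_out([
  [[1, 0, 0, 0, 0], [0, 0, 0, 0, 0], [0, 0, 0, 0, 0], [0, 0, 0, 0, 0], [0, 0, 0, 0, 0], [0, 0, 0, 0, 0], [0, 0, 0, 0, 0], [0, 0, 0, 0, 0]],
])

```text
time: 16.6
ee_pos: [598.2, -92.7, 115.2]
tool_rot: [2.327, 2.11, 0.0]
force: [1.0, -0.3, 0.2]
width: 94.0
```

```bash
python3 st.py 40 -90 55;python3 - <<'E'
from station import manip
import cv2
im=manip.capture("side")[180:410,170:400,::-1];cv2.imwrite("pics/s8.png",cv2.resize(im,None,fx=2.6,fy=2.6,interpolation=2))
im=manip.capture("top")[195:335,225:490,::-1];cv2.imwrite("pics/t8.png",cv2.resize(im,None,fx=3,fy=3,interpolation=2))
E
```

```text
t 16.6 TCP fix [ 39.8 -92.2 115.2] xaxis-fixY deg -0.03 tilt [ 0.  0. -1.] F fix [ 1.  -0.2  0.2] w 94.0
tool shift units [0.09 0.01 2.41]
aligned units [0.09 0.01 2.41]
```

View pics/s8.png

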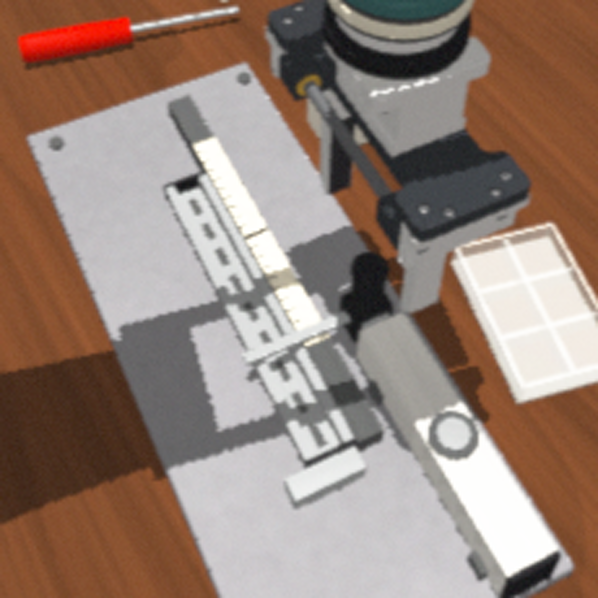

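View pics/t8.png

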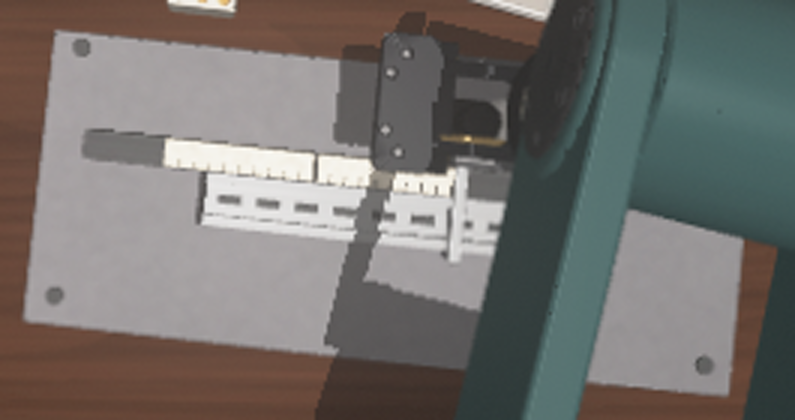

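Emit:
carry_out([
  [[0.09, 0.01, 0.7, 0, 0], [0, 0, 0.7, 0, 0], [0, 0, 0.7, 0, 0], [0, 0, 0.35, 0, 0], [0, 0, 0, 0, 180], [0, 0, 0, 0, 255], [0, 0, 0, 0, 255], [0, 0, 0, 0, 255]],
])

```text
time: 17.7
ee_pos: [599.1, -90.5, 54.7]
tool_rot: [2.326, 2.11, 0.001]
force: [-0.4, -0.4, 0.8]
width: 57.5
```

```bash
python3 st.py 40 5.4 54
```

```text
t 17.7 TCP fix [ 40.5 -90.   54.7] xaxis-fixY deg -0.03 tilt [ 0.001 -0.    -1.   ] F fix [-0.4 -0.4  0.8] w 57.5
tool shift units [ 3.82 -0.02  0.03]
aligned units [ 3.82 -0.02  0.03]
```

Emit:
carry_out([
  [[0, 0, 0, 0, 255], [0, 0, 0, 0, 255], [0, 0, 0, 0, 255], [0, 0, 0, 0, 255], [0, 0, 0, 0, 255], [0, 0, 0, 0, 255], [0.1, 0, 0, 0, 255], [0.2, 0, 0, 0, 255]],
])

```text
time: 18.7
ee_pos: [599.3, -84.1, 54.0]
tool_rot: [2.327, 2.108, -0.002]
force: [-0.3, -4.1, -0.3]
width: 24.8
```

```bash
python3 st.py 40 5.4 54
```

```text
t 18.7 TCP fix [ 40.1 -83.6  54. ] xaxis-fixY deg -0.08 tilt [-0.    -0.002 -1.   ] F fix [ 0.1 -4.1 -0.3] w 24.8
tool shift units [ 3.56 -0.01 -0.01]
aligned units [ 3.56 -0.   -0.  ]
```

The arm has moved 6 mm against about 4 N, so the lock is free. Drawing it out.

Emit:
carry_out([
  [[0.4, 0, 0, 0, 255], [0.5, 0, 0, 0, 255], [0.6, 0, 0, 0, 255], [0.6, 0, 0, 0, 255], [0.6, 0, 0, 0, 255], [0.4, 0, 0, 0, 255], [0.2, 0, 0, 0, 255], [0, 0, 0, 0, 255]],
])

```text
time: 19.7
ee_pos: [607.6, -0.2, 54.0]
tool_rot: [-2.326, -2.111, -0.001]
force: [0.2, -3.2, -1.0]
width: 25.0
```

```bash
python3 st.py 40 5.4 54;python3 - <<'E'
from station import manip
import cv2
im=manip.capture("side")[210:360,190:350,::-1];cv2.imwrite("pics/s9.png",cv2.resize(im,None,fx=4,fy=4,interpolation=2))
im=manip.capture("top")[225:315,225:385,::-1];cv2.imwrite("pics/t9.png",cv2.resize(im,None,fx=5,fy=5,interpolation=2))
E
```

```text
t 19.7 TCP fix [40.2  0.7 54. ] xaxis-fixY deg 0.01 tilt [ 0.     0.001 -1.   ] F fix [ 0.5 -3.2 -1. ] w 25.0
tool shift units [ 0.19 -0.01 -0.  ]
aligned units [ 0.19 -0.01 -0.  ]
```

View pics/s9.png

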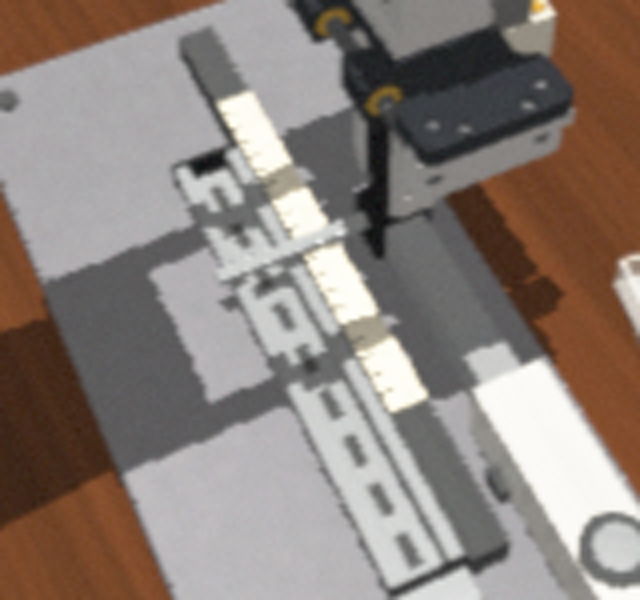

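View pics/t9.png

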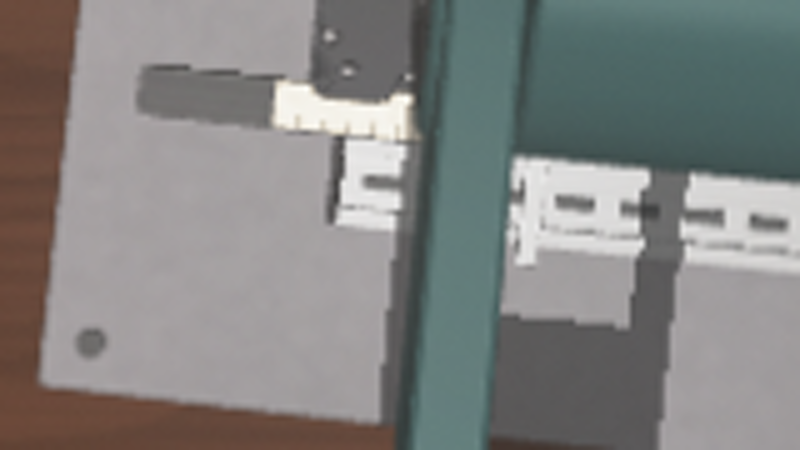

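```bash
python3 - <<'E'
from h import *
import cv2
p=np.load("p.npy")
im=manip.capture("side");x0,y0,f=235,245,9
a=cv2.resize(im[y0:y0+50,x0:x0+60,::-1],None,fx=f,fy=f,interpolation=2)
cv2.imwrite("pics/s10a.png",a)
x0,y0=318,245
b=cv2.resize(manip.capture("top")[y0:y0+45,x0:x0+45,::-1],None,fx=9,fy=9,interpolation=2);cv2.imwrite("pics/t10.png",b)
for y in(-5,0,5,10):
    print(y,((proj("side",f2w(p,[[-9,y-4,38],[-9,y+4,38],[9,y-4,38],[9,y+4,38],[-52,y-4,38],[-52,y+4,38]]))-[235,245]+.5)*9).round().tolist(),((proj("top",f2w(p,[[-30,y-4,38],[-30,y+4,38],[-52,y-4,38],[-52,y+4,38]]))-[318,245]+.5)*9).round().tolist())
E
```

```text
-5 [[296.0, 269.0], [280.0, 241.0], [373.0, 239.0], [357.0, 211.0], [106.0, 345.0], [91.0, 316.0]] [[161.0, 199.0], [124.0, 196.0], [151.0, 300.0], [114.0, 296.0]]
0 [[286.0, 252.0], [270.0, 224.0], [363.0, 221.0], [347.0, 194.0], [97.0, 326.0], [82.0, 298.0]] [[138.0, 197.0], [101.0, 193.0], [128.0, 298.0], [91.0, 294.0]]
5 [[276.0, 234.0], [260.0, 207.0], [353.0, 204.0], [337.0, 177.0], [87.0, 308.0], [73.0, 280.0]] [[115.0, 195.0], [78.0, 191.0], [105.0, 295.0], [68.0, 292.0]]
10 [[266.0, 217.0], [251.0, 189.0], [343.0, 187.0], [327.0, 160.0], [78.0, 290.0], [64.0, 262.0]] [[92.0, 192.0], [56.0, 188.0], [82.0, 293.0], [45.0, 289.0]]
```

View pics/s10a.png

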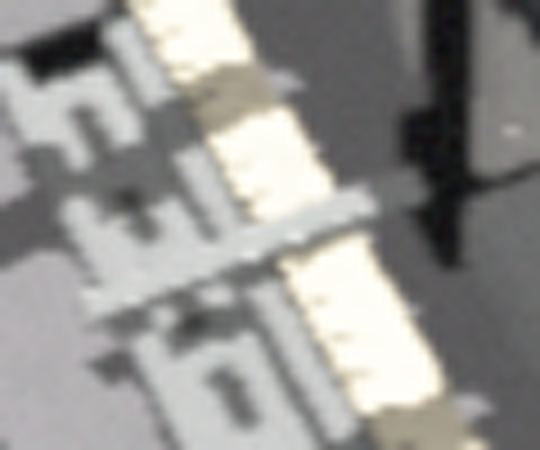

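View pics/t10.png

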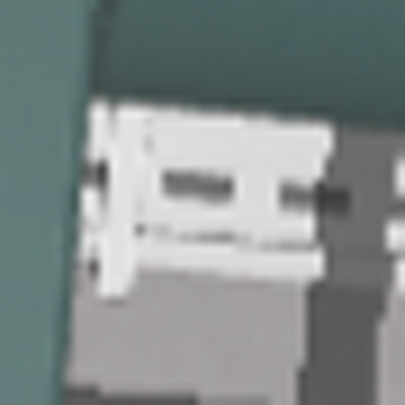

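Emit:
carry_out([
  [[0.1, 0, 0, 0, 255], [0.1, 0, 0, 0, 255], [0, 0, 0, 0, 255], [0, 0, 0, 0, 255], [0, 0, 0, 0, 255], [0, 0, 0, 0, 255], [0, 0, 0, 0, 255], [0, 0, 0, 0, 255]],
])

```text
time: 20.9
ee_pos: [608.0, 4.1, 54.0]
tool_rot: [2.327, 2.11, 0.0]
force: [1.3, -3.2, -1.2]
width: 24.9
```

```bash
python3 st.py 40 5.4 54; python3 - <<'E'
from h import *
import cv2
p=np.load("p.npy")
for n,uv in(("top",(279.3,245.6)),("side",(248.2,233.3))): print("scale end",n,w2f(p,ray(n,uv,30)).round(1))
im=manip.capture("side");x0,y0,f=235,235,9
a=cv2.resize(im[y0:y0+55,x0:x0+60,::-1],None,fx=f,fy=f,interpolation=2)
for y,c in((5.5,(0,0,255)),):
    for q in proj("side",f2w(p,[[-52,y-4,38],[-52,y+4,38],[9,y-4,38],[9,y+4,38]])): cv2.circle(a,tuple(int(v) for v in (q-[x0,y0]+.5)*f),3,c,1)
cv2.circle(a,(int((268.8-x0)*f),int((269.8-y0)*f)),4,(0,255,0),1)
cv2.imwrite("pics/s11.png",a)
im=manip.capture("top")[195:335,225:490,::-1];cv2.imwrite("pics/t11.png",cv2.resize(im,None,fx=3,fy=3,interpolation=2))
E
```

```text
t 20.9 TCP fix [40.2  5.1 54. ] xaxis-fixY deg -0.03 tilt [ 0.  0. -1.] F fix [ 1.6 -3.1 -1.2] w 24.9
tool shift units [ 0.01 -0.01  0.  ]
aligned units [ 0.01 -0.01  0.  ]
scale end top [ -0.6 105.1  30. ]
scale end side [  0.8 108.   30. ]
```

View pics/s11.png

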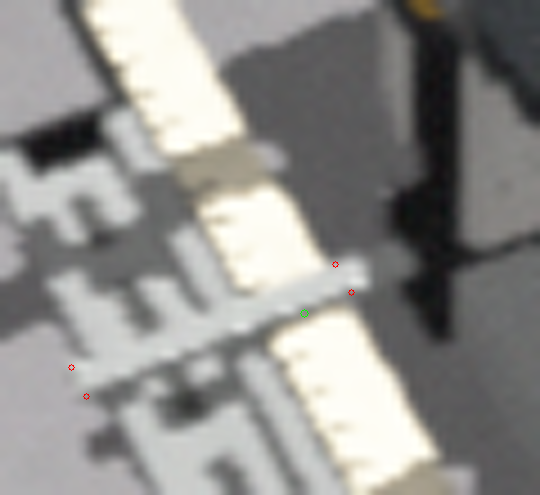

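View pics/t11.png

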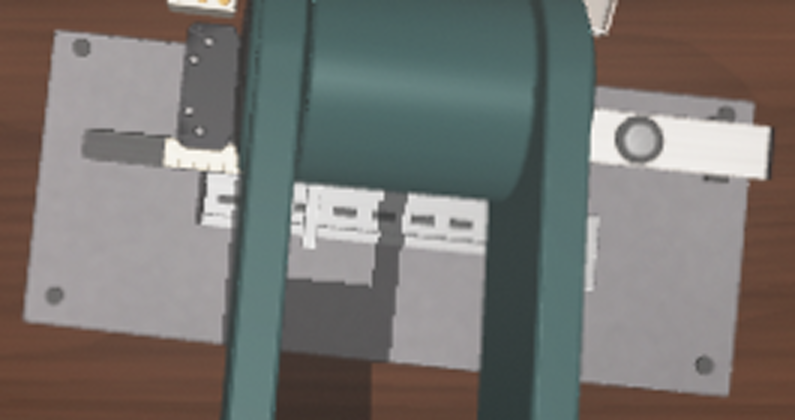

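```bash
python3 - <<'E'
from h import *
import cv2
p=np.load("p.npy")
im=manip.capture("top");g=im.mean(2)
for r in (262,263,264,270,271,272,274): print(r,g[r,320:338].astype(int))
s=manip.capture("side").mean(2)
print("side cols (rows 258..285)")
for c in(262,265,268,270): print(c,s[258:285,c].astype(int))
for y in(3,5.5,8):
    print(y,[[round(float(v),1) for v in q] for q in proj("top",f2w(p,[[-30,y-4,38],[-30,y+4,38],[-50,y-4,38],[-50,y+4,38]]))])
    q=proj("side",f2w(p,[[-52,y-4,38],[9,y-4,38],[-52,y+4,38],[9,y+4,38]]))
    for c in(262,265,268,270): print(c,[round(float(np.interp(c,q[i:i+2,0],q[i:i+2,1])),1) for i in(0,2)])
# ticks in original side image relative check: darkness along scale near mark, original frame
E
```

```text
262 [115  98 147 184 187 185 206 199 221 224 223 217 218 218 218 218 219 218]
263 [112  98 174 147 117 113 111 201 223 224 223 199 217 219 220 219 206 207]
264 [111  97 173 134 118 118 113 225 226 224 224 200 217 219 220 219 126 129]
270 [100 114 213 222 222 221 163 218 223 223 220 170 159 147 194 191 190 213]
271 [ 97 113 213 222 221 221 188 220 224 223 198 217 220 219 219 201 198 198]
272 [100 109 205 216 217 218 201 221 224 222 193 217 220 220 219 219 219 218]
274 [ 98 112 157 162 163 159 229 226 224 224 163 170 174 186 197 198 198 208]
side cols (rows 258..285)
262 [250 249 250 249 243 238 250 249 241 168 210 209 211 203 120 117 162 190
 179 156 139 137 161 171 197 202 202]
265 [250 250 249 248 248 249 249 248 240 218 208 201 151 133 169 213 181 167
 176 195 198 199 194 177 160 137 124]
268 [125 173 223 237 246 248 248 234 213 208 199 151 156 235 250 248 221 247
 248 239 215 176 182 183 196 199 201]
270 [ 92  93  95 104 131 196 235 220 210 207 180 158 228 248 250 251 250 250
 249 245 219 247 247 233 214 162 161]
3 [[331.3, 266.2], [327.2, 265.8], [330.3, 276.4], [326.2, 276.0]]
262 [272.7, 268.9]
265 [271.5, 267.8]
268 [270.4, 266.6]
270 [269.6, 265.8]
5.5 [[330.0, 266.1], [326.0, 265.7], [329.0, 276.3], [324.9, 275.9]]
262 [271.5, 267.8]
265 [270.4, 266.6]
268 [269.2, 265.4]
270 [268.4, 264.6]
8 [[328.7, 266.0], [324.7, 265.5], [327.7, 276.1], [323.7, 275.7]]
262 [270.3, 266.6]
265 [269.2, 265.4]
268 [268.0, 264.3]
270 [267.2, 263.5]
```

Emit:
carry_out([
  [[0.03, 0, 0, 0, 255], [0, 0, 0, 0, 255], [0, 0, 0, 0, 255], [0, 0, 0, 0, 255], [0, 0, 0, 0, 255], [0, 0, 0, 0, 255], [0, 0, 0, 0, 255], [0, 0, 0, 0, 255]],
])

```text
time: 22.1
ee_pos: [608.0, 4.8, 53.9]
tool_rot: [2.327, 2.11, 0.0]
force: [1.2, -5.5, -2.3]
width: 24.7
```

```bash
python3 st.py; python3 - <<'E'
from h import *
import cv2
im=manip.capture("side")[190:400,180:390,::-1];cv2.imwrite("pics/s12.png",cv2.resize(im,None,fx=2.8,fy=2.8,interpolation=2))
E
```

```text
t 22.1 TCP fix [40.1  5.8 53.9] xaxis-fixY deg -0.03 tilt [ 0. -0. -1.] F fix [ 1.7 -5.3 -2.3] w 24.7
```

View pics/s12.png

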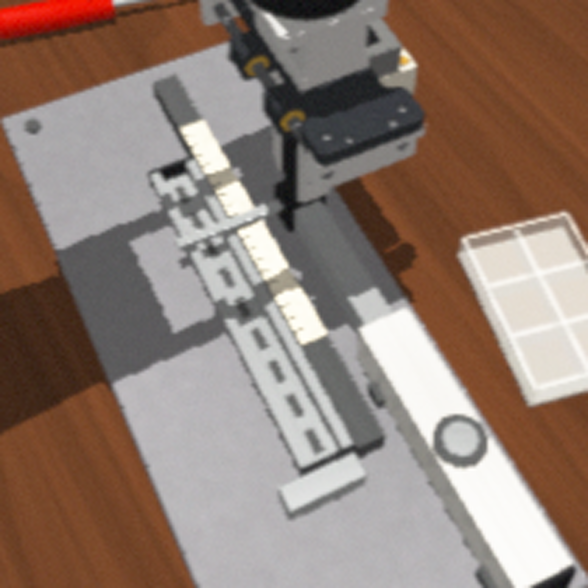

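The rail-to-stop joint looks dark at about (300, 475). I'll measure it before handing in.

```bash
python3 - <<'E'
from h import *
import cv2
p=np.load("p.npy");x0,y0,f=270,325,10
im=manip.capture("side")[y0:y0+58,x0:x0+60,::-1];a=cv2.resize(im,None,fx=f,fy=f,interpolation=2)
b=a.copy()
for P,c in(((-10,-170,27),(0,0,255)),((-45,-170,27),(0,0,255)),((-62,-170,26),(0,255,0)),((-12,-170,26),(0,255,0)),((-10,-170,28),(255,0,0)),((-45,-165,27),(0,255,255)),((-10,-165,27),(0,255,255))):
    q=(proj("side",f2w(p,[P]))[0]-[x0,y0]+.5)*f; cv2.circle(b,tuple(int(v) for v in q),4,c,1)
cv2.imwrite("pics/s13.png",b)
E
```

```text
(no output)
```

View pics/s13.png

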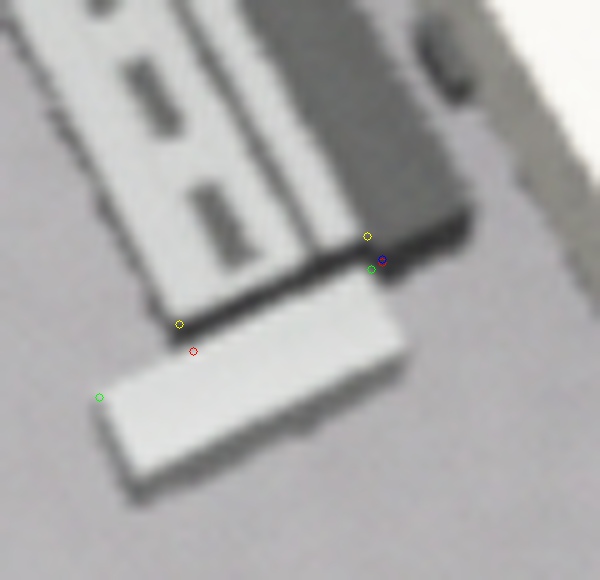

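```bash
python3 -c "
from station import manip
print(manip.close_job())"; python3 st.py
```

```text
the job is handed in; nothing more can be done
None
the job is handed in; nothing more can be done
```

I did the whole job and handed it in at about 22 s. The arm is still holding the knob, with the pointer over the long mark as far as the cameras can tell. The interface gave no verdict.

- **Rail:** I pushed it against the fence (it stalled at about 9 N), then endwise against the stop (it stalled at about 7 N).
    - **Fence:** the last pictures show the rail's edge on the fence.
    - **End stop:** a dark band about 4 mm wide lies between the light metal and the stop. I take this to be the black end cap, since no plate shows between them. A gap of up to about 1.5 mm can't be ruled out from the picture.
- **Lock button:** I pressed it until it stopped at Z ≈ 52 mm. It looked down in later pictures, and the arm then moved freely.
- **Pointer:** I gripped the knob and drew it out to Y ≈ 5.8 mm. Comparing the blade with the mark gave 0.3 to 0.6 mm short in the side and top views. Estimates from the end of the scale were higher, up to 1.9 mm. I added a final 0.75 mm, so the remaining error should be about 1 mm, against the 4 mm allowed.

**Disagreements:** the two cameras differ by 1 to 3 mm in absolute Y, so I compared blade and mark within each picture. The finger opening read about 25 mm on the knob, which is 22 mm with a 26 mm rim. The grip held against a pull of 3 to 5 N.

I kept clear of the contactor, screwdriver and screw tray. I saw no sign that they moved, but I didn't measure their positions again.

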